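# Clamp the rail in the drilling jig with the slip-clutch knob

### The arm

A 6-joint arm with a two-finger parallel gripper is mounted at the origin on the work surface. World frame = base frame: x ahead of the robot, y to its left, z up, the work surface at z = 0. Lengths are in mm, angles in degrees, forces in N, time in s.
With the tool pointing down it reaches from about 300 to 850 mm from the base axis. Payload 4.2 kg.
Tool frame: the origin (TCP) lies at the very end of the fingers, on their centre line; the grasp point (between the pads) lies 19 mm behind it; z points along the fingers, y is the line along which they close (so a half turn about z gives the same grasp; the last joint's range is limited). The gripper opens to 91 mm and grips with 3 to 60 N. Pads are 32 mm wide; open, the fingers measure 118 mm over their backs; the gripper's body (76 mm by 178 mm) begins 60 mm behind the grasp point.
Start: joints at [61.994, 18.312, 89.639, -0, 72.044, -1.146], TCP at [259.799, 512.979, 213.976] pointing down, gripper open.
Joint ranges: [-177.97, 177.97], [-48.28, 115.42], [12.27, 149.76], [-77.06, 257.06], [2.81, 150.46], [-146.56, 146.56]. Speed limits (degrees/s): [147.25, 147.25, 180, 180, 180, 180].

### API

Orientations are given as [roll, pitch, yaw] about the fixed x, y, z axes, in that order (R = Rz(yaw) Ry(pitch) Rx(roll)).
In Python, from workcell import env, eyes gives the robot as it stands.
- The arm moves only by the tool send_rows, never from a script. Its argument "targets" is text: rows parted by semicolons, each of 7 numbers parted by spaces: the shift along the tool's x, y, z in m, then the turn, a rotation vector about the tool's x, y, z in degrees, then the opening in per cent of the stroke, from 0 (shut) to 100 (fully open). A call has 1 to 12 rows; each row is the pose to reach, as a shift and turn from the pose commanded when the call began, along the tool's axes at that moment; what a row does not reach only later rows make up. A row lasts 1/12 s, in which the tool goes at most 41.7 mm and 7.16 degrees, less where a joint would pass 70% of its speed; a pose out of reach is approached as far as the arm can. A call with a gripper value outside its range is refused whole. The fingers move at their own pace and stop on an object; "grip_force" is the grip in N (left out, the last holds). Time passes only in rows, so rows that repeat a pose let the fingers close. It gives the time, the measured TCP pose, the force, the opening and the grip force at its end, in the units of the state.
- env.state(): the state, without advancing time (a new reading comes with each control period).
- eyes.grab_frame(name): name is "side" or "top"; returns a dict with "image" (400x640x3 uint8, blue, green, red), "fovy" (degrees; the focal length in pixels is half the picture's height over the tangent of half this angle, whatever the lens; pixels are square), "cx", "cy" (the principal point, pixels), "D" ([k1, k2, p1, p2, k3] as OpenCV has them; the pictures are not rectified), "eye" and "attitude" of the camera in the world. Camera axes: x right, y up, looking along -z (the intrinsics and any distortion apply to the point x, -y, -z); pixel columns grow to the right and rows downward; lengths in mm; the calibration is good to about 2 mm. A picture is of the moment at which its call begins. There is no depth.
- env.job_done(): hands the job in; it is judged then, once.
The state is a dict: "time_s": time; "qpos": joint angles; "qvel": joint speeds; "effort": joint torques, N m; "ee_pos": TCP position; "ee_rot": TCP orientation; "force": force on the tool from outside, world axes, zero at the start; "torque": the same for the moment, N m; "gripper_width": finger opening in mm; "gripper_force": force on a finger pad.
Only numpy, scipy, OpenCV 4.12 (cv2) and the standard library are available. Lean on these libraries where they do the work, as an engineer would, in place of code of your own. Each camera call takes 0.05 s, during which the arm holds its last target. There are 200 camera calls.

### The job

Slide the pale wooden rail along the jig's deck, between the two aluminium guides, until you feel its end press squarely against the dark steel stop, gently, without banging or forcing it. Then turn the ribbed red cap clockwise (seen from above), in several grasps, until the rubber pad grips the rail and the cap's slip clutch clicks: one or two clicks, not more. Let the clutch set the pressure, let go with the rail clamped home, and leave the other things on the bench alone.

Things in the scene. Friction and masses are not known exactly. Their poses are not given: they have to be found in the camera images.
- jig: Clamping jig, fixed on the bench; place and yaw vary. Origin on the bench under the deck; x runs along the deck from its open front end to the stop. Grey deck x -200..130, y -70..70, top z 18 mm. Two aluminium guides x 20..70, inner faces y -27 and 27, tops z 30 mm (2 mm play each side of the rail), flared mouths from x -8, there about 76 mm wide.
- stop: Dark steel stop block across the deck's end, rigid, part of the jig and in its frame: front face at jig x = 70 mm, 54 mm wide, z 18..48 mm. A push of about 6 N seats the rail; 25 N is too much.
- stop_face (a point): Middle of the stop's front face (jig x = 70, y = 0, z = 35.5 mm); axes as the jig.
- rail: Pale wooden rail, loose, 160 (x) x 50 (y) x 35 (z) mm, about 0.2 kg, lying on the deck in front of the guides. Origin at the centre of its underside, x along its length towards the stop. It has a small dark spot on top, 25 mm from its near end. Its near end is free to be gripped across the 50 mm width from above, or pushed.
- rail_end (a point): Middle of the rail's far end face, 80 mm ahead of its origin and 17.5 mm above its underside; this face must meet the stop.
- clamp_axis (a point): Fixed point of the jig where the clamp's upright axis leaves the overarm (jig x 30, y 0, z 107 mm). Blue post x 97..125 mm behind the stop, blue overarm x 15..125, 44 mm wide, z 85..107 mm. Above it on the axis: a bare metal collar with a black line (32 mm dia, z 110..128 mm), then the red cap.
- quill: Steel plunger (16 mm dia) on the clamp axis below the overarm, with a round black rubber pad (28 mm dia, 8 mm thick) on a stem under it. Origin at the centre of the steel plunger's foot. The pad's lower face is 11 to 16 mm below that: its stem is set differently each time and is not measured. The plunger does not turn; it goes down 4 mm for each rad that cap and collar turn clockwise together.
- cap_grip (a point): On the axis of the ribbed red cap (upright cylinder 39 mm dia, z 131..163 mm above the bench); this point at z 149 mm, its x axis along the white line on top. The cap turns but stays at this height. Free turning takes about 0.08 N m; cap and collar turn together for 1.5 to 4.5 rad until the pad is tight. A grip of 20 N across the cap holds it well.
- clutch (a joint): Turn of the red cap against the collar, rad: 0 at the start, grows as the cap slips clockwise. Under 0.1 until the pad is tight; then the clutch slips at about 0.14 N m in clicks of 0.52 rad (12 a turn), each a rise and drop of torque, while the collar's black line stands still. The pad then presses with about 15 N and stays so when let go: the screw does not run back.
- glue: Bystander: yellow glue bottle, 60 mm dia, 160 mm tall. Origin at its foot.
- hammer: Bystander: hammer lying on the bench.
- offcut: Bystander: brown wood offcut 90 x 60 x 30 mm.
- mug: Bystander: blue mug, 76 mm dia, 90 mm tall.
Things that resemble listed ones, but are neither listed nor needed, are in the scene too. Leave any purple look-alike of the rail alone.

How it is judged (in metres and radians):
On the way, in this order (a step that is already met when the one before it is completed fails the run):
1. the rail's end is felt against the stop (a press of over 2 N, squarely) before it is clamped (x of rail_end in the frame of stop_face above -0.0025 m and angle between the x axis of rail and the x axis of jig, either way round below 0.06 rad and contact force between quill and rail below 1 N and contact force between rail and stop above 2 N), for 0.02 s.
2. the pad presses the rail and the clutch has clicked at least once (value of joint clutch above 0.3 rad and contact force between quill and rail above 6 N), for 0.1 s.
At the end, for the whole second after the job is handed in: The rail is home (its far end within 3 mm of the stop, within 0.06 rad of square), pressed by the pad with more than 5 N, the clutch has clicked (joint at least 0.3 and at most 1.5 rad), everything is released and at rest (x of rail_end in the frame of stop_face above -0.003 m and angle between the x axis of rail and the x axis of jig, either way round below 0.06 rad and contact force between quill and rail above 5 N and value of joint clutch above 0.3 rad and linear speed of rail below 0.01 m/s); the robot touches nothing.
It fails at once if the rail banged or forced against the stop (over 25 N) (contact force between rail and stop above 25 N).
It fails at once if the rail overtightened by going round the clutch (pad over 32 N) (contact force between quill and rail above 32 N).
It fails at once if the clutch ground on (slip over 1.5 rad: a third click) (value of joint clutch above 1.5 rad).
It fails at once if a bystander moved by over 30 mm (distance of any of glue, hammer, offcut, mug from where it was at the start of the episode above 0.03 m).
It also fails if it takes over 72 s, if anything falls off the work surface, if the arm or the gripper's body presses on something with over 40 N, if the wrist force passes 120 N, or if a joint passes its speed limit or range.

## Working session

There is one attempt and no reset: what is moved stays moved. The work goes in short steps, Python scripts to look and compute and a tool call to move; the robot and the scene stay as the last step left them, time stands still between calls to the robot, and variables do not carry over. Pictures are saved under pics/ and viewed, at most 10 in all, crops included, and the job is handed in when it is done.

Besides the shell and the picture viewer there is one more tool, called after "Call:" as name(argument=value, ...) on one line, values as JSON. send_rows: Moves the arm, as the interface text tells. Its arguments: {"type":"object","properties":{"targets":{"type":"string"},"grip_force":{"type":"number"}},"required":["targets"]}

```bash
mkdir -p pics; ls
python3 - <<'E'
from workcell import env, eyes
import cv2
print(env.state())
for n in("side","top"):
    f=eyes.grab_frame(n); cv2.imwrite(f"pics/{n}0.png",f["image"])
    print(n,{k:v for k,v in f.items() if k!="image"})
E
```

```text
pics
{'time_s': 0.0, 'qpos': array([ 6.19934305e+01,  1.83488359e+01,  8.97068037e+01, -5.72075327e-04,
        7.20425430e+01, -1.14638734e+00]), 'qvel': array([ 0.0335948 , -0.03837334, -0.09160625,  0.12322523,  0.06607525,
        0.04243449]), 'effort': array([-3.02146284e-03, -4.12463164e+01, -2.31969881e+01,  7.25887902e-02,
        4.57312376e-02, -1.30192702e-04]), 'ee_pos': array([259.56235107, 512.51433823, 213.14569898]), 'ee_rot': array([-1.79901826e+02, -1.42053404e-03,  1.53139994e+02]), 'force': array([0.02763187, 1.17023512, 0.28382779]), 'torque': array([0.05615607, 0.03918455, 0.04320715]), 'gripper_force': 0.0, 'gripper_width': 91.44534399931159}
side {'fovy': 43.88119796920199, 'cx': 317.06294461119603, 'cy': 207.71004756147525, 'D': array([-0.08824519,  0.        ,  0.        ,  0.        ,  0.        ]), 'eye': array([-181.66354521, -675.78228511,  768.40601766]), 'attitude': array([ 56.5113117 ,   1.08055574, -48.29094   ])}
top {'fovy': 55.74264322908069, 'cx': 325.17867334803356, 'cy': 198.40329842537415, 'D': array([-0.07876476,  0.        ,  0.        ,  0.        ,  0.        ]), 'eye': array([ 419.47926444,   19.12155481, 1148.70755458]), 'attitude': array([  7.78155898,  -0.70952738, -88.45788646])}
```

View pics/top0.png

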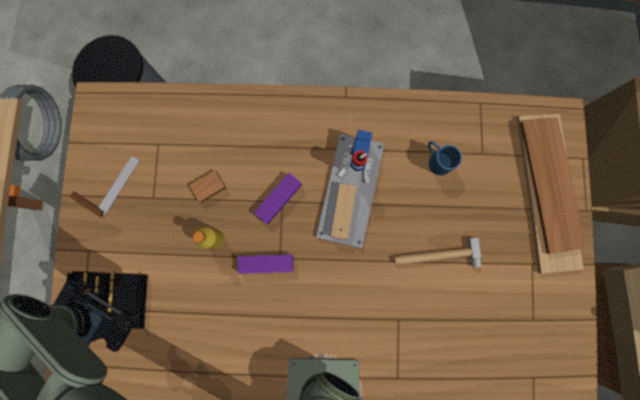

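View pics/side0.png

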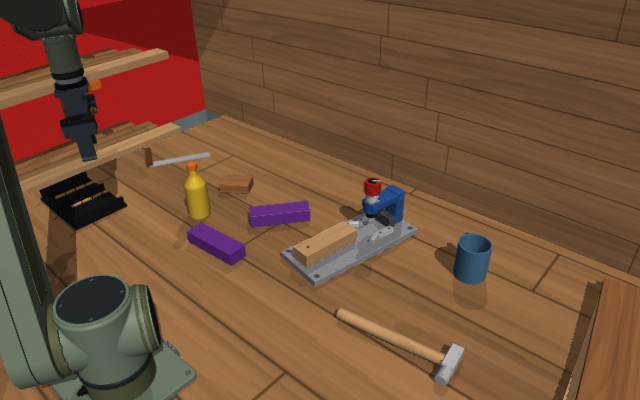

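The top view shows the pale rail at about (343,210) on the grey deck, the stop, guides and red cap at about (361,159), and the blue arm at (361,140). The two purple bars at (278,198) and (265,263) are look-alikes. Only the pale bar, on the deck and with the dark spot, fits the description. In the side view the rail is at about (325,242) and the cap at (373,187). Next I'll measure these and confirm with a crop.

```bash
cat > h.py <<'E'
import numpy as np, cv2
from scipy.spatial.transform import Rotation as R
from workcell import env, eyes
def cam(f):
    fl=200/np.tan(np.radians(f["fovy"]/2))
    K=np.array([[fl,0,f["cx"]],[0,fl,f["cy"]],[0,0,1]])
    return K,R.from_euler("xyz",f["attitude"],degrees=True).as_matrix()
def cast(f,px,z):
    K,A=cam(f); u=cv2.undistortPoints(np.float64(px).reshape(-1,1,2),K,f["D"])[:,0]
    d=np.c_[u[:,0],-u[:,1],-np.ones(len(u))]@A.T
    return f["eye"]+d*((z-f["eye"][2])/d[:,2])[:,None]
def proj(f,P):
    K,A=cam(f); c=(np.atleast_2d(P)-f["eye"])@A*[1,-1,-1]
    return cv2.projectPoints(c,np.zeros(3),np.zeros(3),K,f["D"])[0][:,0]
def blob(m):
    c=max(cv2.findContours(m.astype(np.uint8),cv2.RETR_EXTERNAL,cv2.CHAIN_APPROX_NONE)[0],key=cv2.contourArea)
    return c[:,0].astype(float)
def rect(p):
    (c,s,a)=cv2.minAreaRect(np.float32(p[:,:2])); b=cv2.boxPoints((c,s,a))
    e=[b[1]-b[0],b[2]-b[1]]; e=max(e,key=np.linalg.norm)
    y=np.degrees(np.arctan2(e[1],e[0])); y=(y+90)%180-90
    return np.round(c,1),np.round(s,1),round(y,2)
E
python3 - <<'E'
from h import *
f=eyes.grab_frame("top"); im=f["image"]; hsv=cv2.cvtColor(im,cv2.COLOR_BGR2HSV)
g=eyes.grab_frame("side")
x0,y0,x1,y1=305,120,395,255
c=cv2.resize(im[y0:y1,x0:x1],None,fx=4.4,fy=4.4,interpolation=cv2.INTER_CUBIC)
d=cv2.resize(g["image"][165:290,275:425],None,fx=2.6,fy=4.4*135/125/1*1.0,interpolation=cv2.INTER_CUBIC)
cv2.imwrite("pics/crop1.png",np.hstack([c,cv2.resize(d,(390,c.shape[0]))]))
roi=np.zeros(im.shape[:2],bool); roi[y0:y1,x0:x1]=1
H,S,V=[hsv[...,i].astype(int) for i in range(3)]
for (u,v) in [(345,200),(343,225),(330,215),(365,222),(300,230),(361,159),(361,140)]: print((u,v),hsv[v,u])
m={"deck":roi&(S<50)&(V>90),"red":roi&((H<8)|(H>172))&(S>150),"blue":roi&(H>100)&(H<125)&(S>150),
 "rail":roi&(H>10)&(H<25)&(S>60)&(V>150)}
for k,z in [("deck",18),("red",163),("blue",107),("rail",53)]:
    b=blob(m[k]); print(k,len(b),b.min(0),b.max(0),rect(cast(f,b,z)))
E
```

```text
(345, 200) [ 17  98 171]
(343, 225) [ 17  93 176]
(330, 215) [135  11  94]
(365, 222) [  0   2 138]
(300, 230) [ 14 119 135]
(361, 159) [108  38  34]
(361, 140) [109 165 122]
deck 406 [316. 134.] [383. 247.] (array([607.8, -67.1]), array([141.7, 336.8]), np.float32(-11.55))
red 52 [353. 151.] [366. 165.] (array([665.4, -78. ]), array([36.4, 35.1]), np.float32(28.78))
blue 62 [353. 131.] [370. 151.] (array([726.6, -90.9]), array([38.6, 63.1]), np.float32(-12.67))
rail 134 [332. 184.] [355. 238.] (array([535. , -45.2]), array([ 48.4, 158.3]), np.float32(-8.4))
```

View pics/crop1.png

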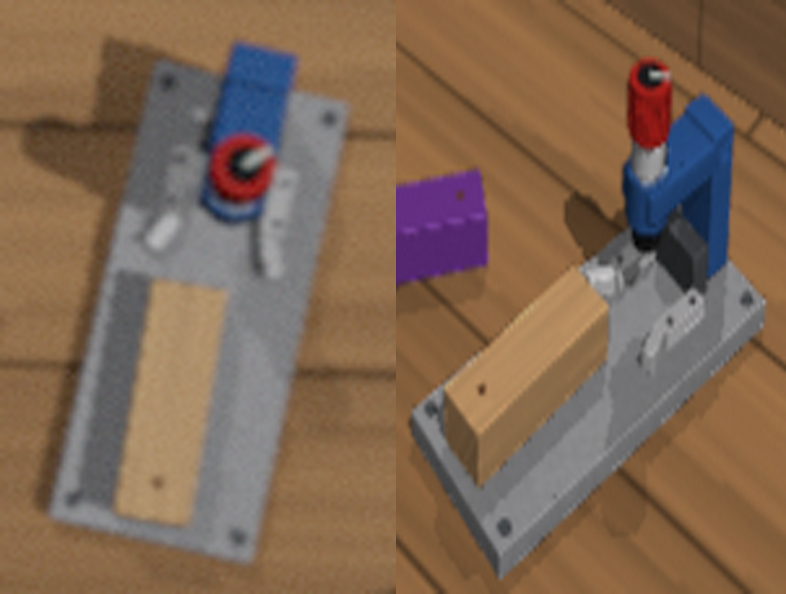

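The crop confirms it: the pale rail with its dark spot lies on the deck in front of the flared mouths, and the cap has a white line on top. One last refinement of the cap and jig axis, and I'll work out the first move at the same time.

Run:
```python
from h import *
for n,roi in [("top",(305,120,395,255)),("side",(355,170,420,210))]:
    f=eyes.grab_frame(n); hsv=cv2.cvtColor(f["image"],cv2.COLOR_BGR2HSV).astype(int); H,S,V=[hsv[...,i] for i in range(3)]
    r=np.zeros(H.shape,bool); r[roi[1]:roi[3],roi[0]:roi[2]]=1
    b=blob(r&((H<8)|(H>172))&(S>130)); 
    c=np.array(cv2.minAreaRect(np.float32(b))[0]); print(n,c,"cap@147",cast(f,c,147).round(1))
    if n=="top":
        dk=(r&(S<60)&(V>60)).astype(np.uint8); dk=cv2.morphologyEx(dk,cv2.MORPH_OPEN,np.ones((5,5)))
        print("deck",rect(cast(f,blob(dk),18)))
        sp=(r&(V<95)&(H<25)); sp[:215]=0
        rm=cv2.erode(cv2.fillConvexPoly(np.zeros(H.shape,np.uint8),np.int32(cv2.boxPoints(cv2.minAreaRect(np.float32(blob(r&(H>10)&(H<25)&(S>60)&(V>150)))))),1),np.ones((5,5)))
        vv=np.where(rm>0,V,999); vv[:215]=999; i=np.unravel_index(vv.argmin(),vv.shape); print("spot px",i[::-1],cast(f,i[::-1],53).round(1))
    else:
        r[:]=0; r[200:275,280:365]=1
        b=blob(r&(H>10)&(H<25)&(S>60)&(V>150)); print(cv2.approxPolyDP(np.int32(b),3,True)[:,0].tolist())
        for q in [(370,-45)]: pass
        y=np.radians(-8.4);e=np.array([np.cos(y),np.sin(y)]);nn=np.array([-e[1],e[0]]);c0=np.array([535,-45.2])
        print("pred rail corners",proj(f,[[*(c0+a*80*e+s*25*nn),53] for a in(-1,1) for s in(-1,1)]).round(0).tolist())
s=env.state(); Rm=R.from_euler("xyz",s["ee_rot"],degrees=True)
P=np.array([474,-36,150]); print("tool shift mm",Rm.inv().apply(P-s["ee_pos"]).round(1), s["ee_rot"])
```

```text
top [359.5 158. ] cap@147 [[670.2 -80.  147. ]]
deck (array([604.6, -66.5]), array([142.8, 330.3]), np.float32(-11.58))
spot px (np.int64(340), np.int64(229)) [[481.4 -35.7  53. ]]
side [372. 186.] cap@147 [[668.7 -80.5 147. ]]
[[293, 246], [307, 256], [356, 229], [310, 206], [337, 223], [330, 227], [311, 217], [327, 228]]
pred rail corners [[306.0, 256.0], [292.0, 245.0], [357.0, 228.0], [343.0, 220.0]]
tool shift mm [-439.1 -392.8   63.9] [-1.79971338e+02  9.17595445e-05  1.53139013e+02]
```

Both views agree: cap axis (669.4, -80.3), jig yaw -11.6°, and the rail's near end at (456, -33.5) with yaw -8.4°. I'll move above the near end.

Call:
send_rows(targets="-0.439 -0.393 0 0 0 -18.5 100;-0.439 -0.393 0 0 0 -18.5 100;-0.439 -0.393 0 0 0 -18.5 100;-0.439 -0.393 0 0 0 -18.5 100;-0.439 -0.393 0 0 0 -18.5 100;-0.439 -0.393 0 0 0 -18.5 100;-0.439 -0.393 0 0 0 -18.5 100;-0.439 -0.393 0 0 0 -18.5 100;-0.439 -0.393 0 0 0 -18.5 100;-0.439 -0.393 0 0 0 -18.5 100;-0.439 -0.393 0 0 0 -18.5 100;-0.439 -0.393 0 0 0 -18.5 100", grip_force=25)

```text
time_s: 1.3
ee_pos: [441.3, 46.2, 214.2]
ee_rot: [180.0, 0.0, 171.6]
force: [1.3, 1.5, -0.3]
gripper_width: 91.4
gripper_force: 0.0
```

Call:
send_rows(targets="-0.022 -0.039 0.005 0 0 0 100;-0.044 -0.077 0.02 0 0 0 100;-0.044 -0.077 0.05 0 0 0 100;-0.044 -0.077 0.09 0 0 0 100;-0.044 -0.077 0.125 0 0 0 100;-0.044 -0.077 0.15 0 0 0 100;-0.044 -0.077 0.165 0 0 0 100;-0.044 -0.077 0.175 0 0 0 100;-0.044 -0.077 0.182 0 0 0 100;-0.044 -0.077 0.187 0 0 0 100;-0.044 -0.077 0.187 0 0 0 100;-0.044 -0.077 0.187 0 0 0 100")

```text
time_s: 2.3
ee_pos: [473.8, -34.4, 27.3]
ee_rot: [180.0, 0.0, 171.6]
force: [0.1, -0.6, -0.8]
gripper_width: 90.8
gripper_force: 0.0
```

Call:
send_rows(targets="0 0 0 0 0 0 80;0 0 0 0 0 0 65;0 0 0 0 0 0 55;0 0 0 0 0 0 50;0 0 0 0 0 0 45;0 0 0 0 0 0 40;0 0 0 0 0 0 40;0 0 0 0 0 0 40;0 0 0 0 0 0 40;0 0 0 0 0 0 40")

```text
time_s: 3.13
ee_pos: [473.4, -34.4, 27.0]
ee_rot: [-180.0, 0.0, 171.6]
force: [-0.6, 0.5, 1.8]
gripper_width: 50.2
gripper_force: 24.9
```

Call:
send_rows(targets="-0.001 -0.002 0 0 0 1 40;-0.002 -0.004 0 0 0 2.2 40;-0.0025 -0.0056 0 0 0 3.2 40;-0.0025 -0.0056 0 0 0 3.2 40;-0.0025 -0.0056 0 0 0 3.2 40")

```text
time_s: 3.55
ee_pos: [475.4, -40.7, 27.0]
ee_rot: [-180.0, 0.0, 168.4]
force: [-0.3, -1.1, 2.6]
gripper_width: 49.9
gripper_force: 24.9
```

Run:
```python
from h import *
f=eyes.grab_frame("top"); im=f["image"]
cv2.imwrite("pics/c2.png",cv2.resize(im[115:255,300:400],None,fx=4.2,fy=4.2,interpolation=cv2.INTER_CUBIC))
s=env.state(); e=np.array([.9797,-.2006]);n=np.array([.2006,.9797]);d=s["ee_pos"][:2]-[639.6,-74]
print(d@e,d@n,s["ee_rot"],s["force"],s["ee_pos"])
```

```text
-167.50811944701064 -0.2721306134891549 [-1.79987195e+02  4.85602074e-02  1.68432078e+02] [-0.70563762 -1.38356221  1.55042054] [475.44631584 -40.66622596  27.0328152 ]
```

View pics/c2.png

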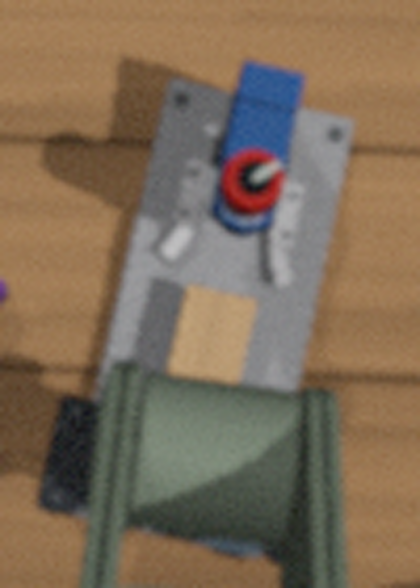

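The rail is now parallel with the guides, with its far end at crop y≈294 short of the flares. I'll check the lateral centring numerically before entering.

Run:
```python
from h import *
e=np.array([.9797,-.2006]);n=np.array([.2006,.9797]);o=np.array([639.6,-74])
f=eyes.grab_frame("top"); hsv=cv2.cvtColor(f["image"],cv2.COLOR_BGR2HSV).astype(int); H,S,V=[hsv[...,i] for i in range(3)]
r=np.zeros(H.shape,bool); r[180:206,330:370]=1
b=blob(r&(H>10)&(H<25)&(S>60)&(V>130)); p=cast(f,b,53)[:,:2]-o; J=np.c_[p@e,p@n]
for x in range(-65,-30,5):
    k=abs(J[:,0]-x)<3
    if k.any(): print(x,J[k,1].min().round(1),J[k,1].max().round(1))
print("xmax",J[:,0].max())
# deck edges & guide tops in jig y
G=f["image"].mean(2); 
for x in (-60,-20,0,30,45,60):
    for z in (18,30):
        ys=np.arange(-80,81,2.); P=np.c_[o+x*e+ys[:,None]*n,np.full(len(ys),z)]
        q=np.float32(proj(f,P)); v=cv2.remap(np.float32(G),q[:,0].copy(),q[:,1].copy(),cv2.INTER_LINEAR).ravel()
        if (z==18)==(x in(-60,-20)): print(x,z,v.astype(int).tolist())
```

```text
-65 -25.5 25.0
-60 -25.5 23.4
-55 -24.2 24.8
-50 -25.2 25.4
-45 -25.2 23.9
-40 -23.9 25.2
-35 -25.5 25.2
xmax -26.101251802733845
-60 18 [92, 95, 96, 99, 105, 118, 127, 136, 138, 138, 136, 138, 140, 144, 146, 147, 145, 142, 139, 137, 136, 138, 136, 135, 136, 141, 145, 147, 150, 151, 151, 151, 151, 152, 153, 154, 150, 149, 149, 148, 147, 148, 150, 151, 149, 151, 152, 151, 151, 151, 148, 140, 126, 112, 102, 100, 100, 101, 101, 102, 103, 101, 99, 98, 107, 119, 131, 139, 145, 147, 149, 150, 146, 139, 129, 112, 94, 78, 77, 81, 86]
-20 18 [101, 97, 96, 102, 110, 122, 131, 138, 134, 133, 133, 135, 135, 133, 132, 133, 136, 136, 135, 133, 133, 133, 133, 135, 135, 134, 137, 141, 146, 148, 148, 148, 148, 149, 151, 153, 152, 149, 147, 145, 146, 149, 150, 151, 150, 148, 146, 145, 147, 149, 148, 145, 141, 135, 130, 127, 124, 121, 118, 114, 112, 112, 115, 120, 128, 136, 144, 148, 151, 151, 151, 151, 151, 145, 137, 120, 102, 85, 80, 82, 87]
0 30 [115, 112, 111, 109, 111, 116, 123, 128, 130, 133, 134, 134, 134, 135, 136, 143, 152, 161, 168, 172, 170, 160, 141, 118, 98, 86, 89, 99, 115, 126, 134, 138,
[... 694 characters left out ...]
 134, 131, 134, 135, 134, 138, 144, 157, 165, 170, 171, 171, 169, 163, 147, 125, 100, 83, 71, 69, 68, 66, 66, 66, 67, 67, 65, 66, 63, 56, 51, 48, 47, 53, 57, 61, 69, 82, 100, 116, 129, 131, 132, 133, 132, 132, 132, 133, 131, 122, 113, 105, 102, 100, 98, 102, 104, 102, 101, 101, 104, 104, 102, 96, 92, 87, 82, 82, 85]
60 30 [124, 123, 122, 117, 115, 120, 125, 130, 133, 133, 133, 132, 131, 130, 131, 132, 131, 137, 145, 149, 147, 143, 144, 149, 154, 145, 130, 106, 92, 80, 70, 60, 48, 41, 36, 34, 41, 42, 35, 32, 34, 41, 54, 66, 73, 76, 76, 69, 72, 82, 100, 114, 126, 130, 131, 127, 121, 115, 107, 106, 108, 106, 106, 107, 105, 103, 102, 104, 102, 98, 100, 102, 101, 101, 100, 91, 84, 79, 80, 80, 78]
```

The rail is centred (edges at y -25.2 and +25.0; flares symmetric at -42 and +40), and its end is about 96 mm short of the stop. I'll slide most of the way.

Call:
send_rows(targets="-0.004 0 0 0 0 0 40;-0.012 0 0 0 0 0 40;-0.020 0 0 0 0 0 40;-0.028 0 0 0 0 0 40;-0.036 0 0 0 0 0 40;-0.042 0 0 0 0 0 40;-0.047 0 0 0 0 0 40;-0.050 0 0 0 0 0 40;-0.052 0 0 0 0 0 40;-0.052 0 0 0 0 0 40")

```text
time_s: 4.48
ee_pos: [524.3, -50.4, 27.0]
ee_rot: [-180.0, -0.3, 168.4]
force: [-3.5, 0.3, 6.8]
gripper_width: 50.0
gripper_force: 25.0
```

Call:
send_rows(targets="-0.002 0 0 0 0 0 40;-0.006 0 0 0 0 0 40;-0.010 0 0 0 0 0 40;-0.014 0 0 0 0 0 40;-0.018 0 0 0 0 0 40;-0.022 0 0 0 0 0 40;-0.026 0 0 0 0 0 40;-0.030 0 0 0 0 0 40;-0.032 0 0 0 0 0 40;-0.034 0 0 0 0 0 40;-0.034 0 0 0 0 0 40;-0.034 0 0 0 0 0 40")

```text
time_s: 5.48
ee_pos: [557.6, -57.3, 27.0]
ee_rot: [-180.0, -0.2, 168.4]
force: [-2.8, 0.6, 6.1]
gripper_width: 49.8
gripper_force: 25.0
```

Call:
send_rows(targets="-0.001 0 0 0 0 0 40;-0.002 0 0 0 0 0 40;-0.003 0 0 0 0 0 40;-0.004 0 0 0 0 0 40;-0.005 0 0 0 0 0 40;-0.006 0 0 0 0 0 40;-0.007 0 0 0 0 0 40;-0.007 0 0 0 0 0 40")

```text
time_s: 6.15
ee_pos: [564.1, -58.6, 27.0]
ee_rot: [-180.0, -0.3, 168.4]
force: [-3.6, 0.6, 6.5]
gripper_width: 49.8
gripper_force: 25.0
```

Call:
send_rows(targets="-0.0004 0 0 0 0 0 40;-0.0008 0 0 0 0 0 40;-0.0012 0 0 0 0 0 40;-0.0016 0 0 0 0 0 40;-0.002 0 0 0 0 0 40")

```text
time_s: 6.57
ee_pos: [565.8, -59.0, 27.0]
ee_rot: [-180.0, -0.3, 168.4]
force: [-4.7, 0.2, 7.6]
gripper_width: 49.4
gripper_force: 25.0
```

Call:
send_rows(targets="-0.0004 0 0 0 0 0 40;-0.0008 0 0 0 0 0 40;-0.0012 0 0 0 0 0 40;-0.0015 0 0 0 0 0 40")

```text
time_s: 6.9
ee_pos: [567.3, -59.2, 27.0]
ee_rot: [-180.0, -0.3, 168.4]
force: [-4.8, 1.1, 6.9]
gripper_width: 49.8
gripper_force: 25.0
```

Call:
send_rows(targets="-0.0003 0 0 0 0 0 40;-0.0006 0 0 0 0 0 40;-0.0009 0 0 0 0 0 40;-0.0010 0 0 0 0 0 40")

```text
time_s: 7.23
ee_pos: [568.3, -59.4, 27.0]
ee_rot: [-180.0, -0.3, 168.4]
force: [-4.7, 1.8, 7.6]
gripper_width: 49.8
gripper_force: 25.0
```

Call:
send_rows(targets="-0.0003 0 0 0 0 0 40;-0.0006 0 0 0 0 0 40;-0.0009 0 0 0 0 0 40;-0.0010 0 0 0 0 0 40")

```text
time_s: 7.57
ee_pos: [568.2, -59.4, 27.0]
ee_rot: [-180.0, -0.4, 168.4]
force: [-7.6, 2.0, 9.3]
gripper_width: 50.0
gripper_force: 25.0
```

Call:
send_rows(targets="-0.0003 0 0 0 0 0 40;-0.0006 0 0 0 0 0 40;-0.0009 0 0 0 0 0 40;-0.0010 0 0 0 0 0 40")

```text
time_s: 7.9
ee_pos: [568.3, -59.4, 27.0]
ee_rot: [-180.0, -0.5, 168.4]
force: [-8.7, 1.2, 11.1]
gripper_width: 49.7
gripper_force: 25.0
```

The rail has stopped at x≈568.3 while the force rises, so it is touching the stop. A bit more push, to about 6 N.

Call:
send_rows(targets="-0.0003 0 0 0 0 0 40;-0.0006 0 0 0 0 0 40;-0.0009 0 0 0 0 0 40;-0.0012 0 0 0 0 0 40;-0.0012 0 0 0 0 0 40")

```text
time_s: 8.32
ee_pos: [568.3, -59.5, 27.0]
ee_rot: [-180.0, -0.7, 168.4]
force: [-11.3, 2.6, 11.8]
gripper_width: 50.0
gripper_force: 25.0
```

Run:
```python
from h import *
F=[]
for i in range(4):
    f=eyes.grab_frame("side" if i%2 else "top"); s=env.state(); F.append(s["force"])
    if i%2: im=f["image"]
print(np.mean(F,0),s["ee_pos"],s["ee_rot"],s["torque"])
cv2.imwrite("pics/c3.png",cv2.resize(im[165:265,310:430],None,fx=5,fy=5,interpolation=cv2.INTER_CUBIC))
```

```text
[-11.69713517   2.24716608  12.87584537] [568.28702183 -59.47524137  26.95324093] [-179.98098027   -0.65867043  168.42575741] [ 0.36013341  1.74739878 -0.0929226 ]
```

View pics/c3.png

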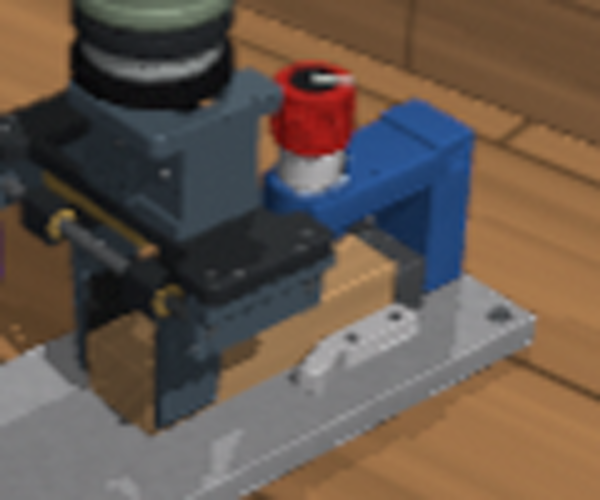

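The rail's end sits against the dark stop (crop ~(395,270)) with about 7 N of push. I'll release and rise.

Call:
send_rows(targets="0 0 0 0 0 0 60;0 0 0 0 0 0 80;0 0 0 0 0 0 100;0 0 0 0 0 0 100;0 0 0 0 0 0 100;0 0 -0.01 0 0 0 100;0 0 -0.04 0 0 0 100;0 0 -0.08 0 0 0 100;0 0 -0.12 0 0 0 100;0 0 -0.16 0 0 0 100;0 0 -0.17 0 0 0 100;0 0 -0.17 0 0 0 100")

```text
time_s: 9.52
ee_pos: [576.1, -60.7, 201.8]
ee_rot: [180.0, 0.5, 168.4]
force: [0.9, 1.0, -1.0]
gripper_width: 91.3
gripper_force: 0.0
```

Run:
```python
from h import *
s=env.state(); Rm=R.from_euler("xyz",s["ee_rot"],degrees=True)
print(s["ee_pos"],s["ee_rot"],s["qpos"],s["force"],"shift",Rm.inv().apply(np.array([669.4,-80.3,131])-s["ee_pos"]).round(1))
```

```text
[576.06020206 -60.74915415 201.8134557 ] [179.9530947    0.54776813 168.44193878] [-7.16028376e+00  1.88519748e+01  9.06393518e+01  5.07191409e-03
  6.99589215e+01 -8.56041620e+01] [ 0.89760559  0.9567141  -1.02821903] shift [-94.7  -0.5  71.7]
```

Call:
send_rows(targets="-0.02 0 0 0 0 -7 100;-0.05 0 0 0 0 -14 100;-0.08 0 0 0 0 -21 100;-0.095 0 0 0 0 -28 100;-0.097 0 0 0 0 -35 100;-0.097 0 0 0 0 -42 100;-0.097 0 0 0 0 -48 100;-0.097 0 0 0 0 -51 100;-0.097 0 0 0 0 -51 100;-0.097 0 0 0 0 -51 100;-0.097 0 0 0 0 -51 100")

```text
time_s: 10.43
ee_pos: [668.3, -79.8, 195.8]
ee_rot: [179.9, -0.1, -140.6]
force: [0.8, -0.3, -0.0]
gripper_width: 90.9
gripper_force: 0.0
```

Run:
```python
from h import *
g=eyes.grab_frame("side"); f=eyes.grab_frame("top")
s=env.state(); Rm=R.from_euler("xyz",s["ee_rot"],degrees=True)
print(s["ee_pos"],s["ee_rot"],s["qpos"],s["force"],s["torque"],"shift",Rm.inv().apply(np.array([669.4,-80.3,131])-s["ee_pos"]).round(1))
cv2.imwrite("pics/c4.png",cv2.resize(g["image"][150:260,310:430],None,fx=5,fy=5,interpolation=cv2.INTER_CUBIC))
```

```text
[668.49723413 -79.89799845 196.38784663] [ 1.79957647e+02 -3.42689211e-02 -1.40603026e+02] [-7.79613595e+00  2.78954086e+01  7.69623931e+01  3.76371344e-03
  7.51965573e+01 -1.37194061e+02] [-0.02276723  0.83870779  1.24973411] [ 0.03011173  0.07950385 -0.04940291] shift [-0.5 -0.9 65.4]
```

View pics/c4.png

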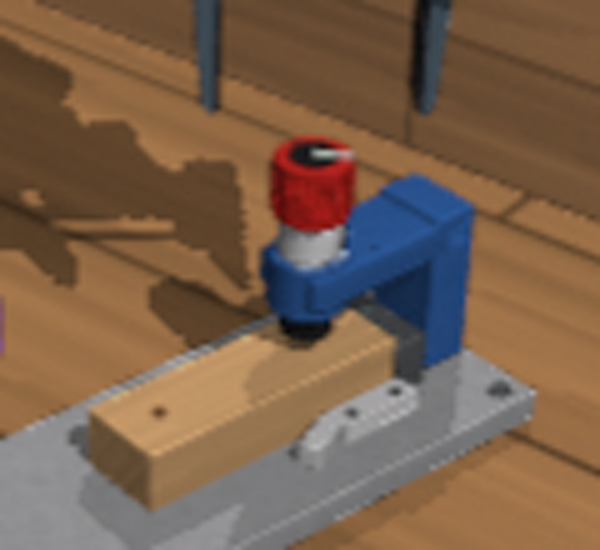

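The rail stays home against the stop, with the pad (crop ~(305,328)) above it. The fingers straddle the cap. I'll descend and grip it.

Call:
send_rows(targets="-0.0005 -0.0009 0.02 0 0 0 100;-0.0005 -0.0009 0.045 0 0 0 100;-0.0005 -0.0009 0.06 0 0 0 100;-0.0005 -0.0009 0.065 0 0 0 100;-0.0005 -0.0009 0.065 0 0 0 80;-0.0005 -0.0009 0.065 0 0 0 60;-0.0005 -0.0009 0.065 0 0 0 50;-0.0005 -0.0009 0.065 0 0 0 45;-0.0005 -0.0009 0.065 0 0 0 40;-0.0005 -0.0009 0.065 0 0 0 35;-0.0005 -0.0009 0.065 0 0 0 30;-0.0005 -0.0009 0.065 0 0 0 30", grip_force=20)

```text
time_s: 11.53
ee_pos: [669.8, -80.3, 132.2]
ee_rot: [-180.0, 0.0, -140.6]
force: [-0.0, -0.5, -0.6]
gripper_width: 40.7
gripper_force: 0.0
```

```bash
cat > rd.py <<'E'
from h import *
T=[];F=[]
for i in range(3):
    f=eyes.grab_frame("side"); s=env.state(); T.append(s["torque"]);F.append(s["force"])
print("tz",np.round([t[2] for t in T],3),"F",np.mean(F,0).round(1),s["ee_pos"].round(1),s["ee_rot"].round(1),"q6",s["qpos"][5].round(1),s["gripper_width"],s["time_s"])
E
python3 rd.py
```

```text
tz [ 0.017 -0.016 -0.003] F [-1.1  0.9  1.7] [669.3 -79.8 132.2] [ 179.9    0.  -140.6] q6 -137.3 38.48242557321615 11.6833
```

Call:
send_rows(targets="0 0 0 0 0 0 30;0 0 0 0 0 5 30;0 0 0 0 0 10 30;0 0 0 0 0 15 30;0 0 0 0 0 20 30;0 0 0 0 0 26 30;0 0 0 0 0 32 30;0 0 0 0 0 38 30;0 0 0 0 0 44 30;0 0 0 0 0 50 30;0 0 0 0 0 55 30;0 0 0 0 0 60 30")

```text
time_s: 12.68
ee_pos: [669.4, -80.0, 132.2]
ee_rot: [180.0, -0.0, 159.2]
force: [-2.1, 1.7, 3.1]
gripper_width: 38.7
gripper_force: 20.0
```

```bash
python3 rd.py
```

```text
tz [-0.075 -0.052 -0.042] F [-2.8  2.4  3.4] [669.4 -80.  132.2] [180.   -0.  159.6] q6 -77.4 38.634309027245315 12.8333
```

Call:
send_rows(targets="0 0 0 0 0 5 30;0 0 0 0 0 10 30;0 0 0 0 0 15 30;0 0 0 0 0 20 30;0 0 0 0 0 25 30")

```text
time_s: 13.25
ee_pos: [669.3, -80.1, 132.2]
ee_rot: [-180.0, -0.0, 134.3]
force: [-2.8, 2.3, 3.3]
gripper_width: 38.9
gripper_force: 20.0
```

```bash
cat > rd.py <<'E'
from h import *
s=env.state(); print("moving tz",s["torque"].round(3),s["effort"][5].round(3))
import sys
for i in range(2):
    f=eyes.grab_frame("side"); s=env.state(); print("held",s["torque"].round(3),s["effort"][5].round(3),s["force"].round(1))
print(s["ee_pos"].round(1),s["ee_rot"].round(1),"q6",s["qpos"][5].round(1),s["gripper_width"].round(1),s["time_s"])
if len(sys.argv)>1: cv2.imwrite(sys.argv[1],cv2.resize(f["image"][160:260,330:420],None,fx=6,fy=6,interpolation=cv2.INTER_CUBIC))
E
python3 rd.py pics/c5.png
```

```text
moving tz [0.326 0.557 0.073] -0.786
held [ 0.346  0.556 -0.053] 0.226 [-2.1  2.   4. ]
held [ 0.407  0.654 -0.054] 0.403 [-3.   2.3  4.3]Traceback (most recent call last):
  File "rd.py", line 6, in <module>
    print(s["ee_pos"].round(1),s["ee_rot"].round(1),"q6",s["qpos"][5].round(1),s["gripper_width"].round(1),s["time_s"])
                                                                               ^^^^^^^^^^^^^^^^^^^^^^^^
AttributeError: 'float' object has no attribute 'round'
```

```bash
sed -i 's/s\["gripper_width"\].round(1)/s["gripper_width"]/' rd.py; python3 rd.py pics/c5.png
```

```text
moving tz [ 0.407  0.654 -0.054] 0.403
held [ 0.397  0.645 -0.058] 0.071 [-3.5  3.   5. ]
held [ 0.433  0.762 -0.02 ] -0.009 [-4.6  2.3  5.1]
[669.3 -80.1 132.1] [-180.    -0.   134.6] q6 -52.4 38.87402843494099 13.45
```

View pics/c5.png

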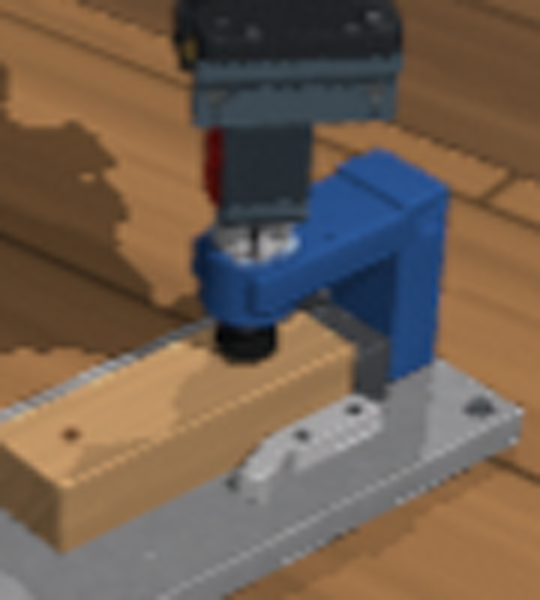

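Call:
send_rows(targets="0 0 0 0 0 5 30;0 0 0 0 0 10 30;0 0 0 0 0 15 30;0 0 0 0 0 20 30")

```text
time_s: 13.78
ee_pos: [669.3, -80.1, 132.1]
ee_rot: [-180.0, -0.0, 114.4]
force: [-4.4, 1.4, 6.3]
gripper_width: 38.4
gripper_force: 20.0
```

```bash
python3 rd.py pics/d1.png
```

```text
moving tz [0.393 0.761 0.074] -0.786
held [ 0.393  0.825 -0.022] 0.229 [-3.3  2.3  5.1]
held [ 0.348  0.812 -0.092] 0.388 [-3.7  2.2  5.1]
[669.3 -80.1 132.1] [-180.    -0.   114.6] q6 -32.4 38.50762384813575 13.8833
```

The collar's black line is visible at crop (255,240). The moving torque is still at the free level, 0.074 N m. I'll continue in small steps.

Call:
send_rows(targets="0 0 0 0 0 5 30;0 0 0 0 0 10 30;0 0 0 0 0 15 30;0 0 0 0 0 20 30")

```text
time_s: 14.22
ee_pos: [669.2, -80.1, 132.2]
ee_rot: [-179.9, -0.0, 94.5]
force: [-3.3, 2.5, 5.6]
gripper_width: 38.9
gripper_force: 20.0
```

```bash
python3 rd.py pics/d2.png
```

```text
moving tz [0.375 0.89  0.079] -0.786
held [ 0.357  0.96  -0.009] 0.271 [-4.1  1.7  5.1]
held [ 0.373  0.885 -0.023] 0.328 [-4.1  3.1  5.4]
[669.2 -80.1 132.2] [-179.9   -0.    94.6] q6 -12.4 38.58623869278003 14.3167
```

Call:
send_rows(targets="0 0 0 0 0 5 30;0 0 0 0 0 10 30;0 0 0 0 0 15 30;0 0 0 0 0 20 30")

```text
time_s: 14.65
ee_pos: [669.1, -80.1, 132.1]
ee_rot: [-179.9, -0.0, 74.5]
force: [-4.7, 2.0, 4.8]
gripper_width: 38.4
gripper_force: 20.0
```

```bash
python3 rd.py pics/d3.png; python3 -c "
import cv2,numpy as np
cv2.imwrite('pics/v3.png',np.hstack([cv2.imread(f'pics/{n}.png')[180:400,120:380] for n in('d1','d2','d3')]))"
```

```text
moving tz [0.386 0.928 0.105] -0.786
held [ 0.418  0.936 -0.04 ] 0.271 [-4.7  2.2  5.1]
held [ 0.369  0.97  -0.087] 0.328 [-4.   2.4  5.5]
[669.1 -80.1 132.1] [-179.9   -0.    74.6] q6 7.6 38.61725499514926 14.75
```

View pics/v3.png

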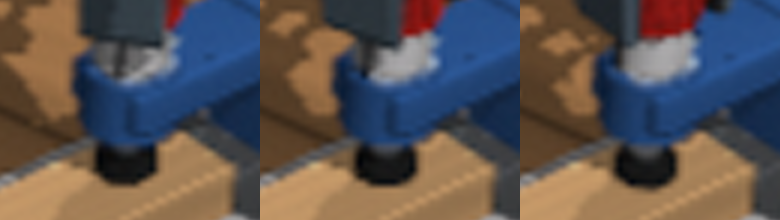

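```bash
cat >> rd.py <<'E'
g=np.mean([eyes.grab_frame("side")["image"][208:228,368:375].mean((1,2)) for _ in range(2)],0)
print("col",g.astype(int).tolist())
E
python3 - <<'E'
import cv2
for n in("c5","d1","d2","d3"):
    im=cv2.resize(cv2.imread(f"pics/{n}.png"),(90,100),interpolation=cv2.INTER_AREA)
    print(n,im[48:68,38:45].mean((1,2)).astype(int).tolist())
E
```

```text
c5 [62, 62, 62, 62, 61, 67, 44, 21, 16, 20, 21, 32, 75, 118, 127, 126, 129, 130, 126, 121]
d1 [63, 62, 62, 62, 61, 68, 52, 30, 18, 19, 20, 25, 62, 116, 127, 126, 129, 130, 127, 121]
d2 [63, 63, 62, 62, 61, 69, 65, 41, 24, 22, 21, 21, 43, 113, 128, 127, 130, 130, 127, 122]
d3 [63, 63, 63, 62, 61, 70, 70, 54, 34, 23, 22, 20, 29, 87, 122, 128, 130, 131, 128, 122]
```

Call:
send_rows(targets="0 0 0 0 0 5 30;0 0 0 0 0 10 30;0 0 0 0 0 15 30;0 0 0 0 0 20 30")

```text
time_s: 15.08
ee_pos: [669.0, -80.0, 132.1]
ee_rot: [-179.9, 0.0, 54.5]
force: [-4.2, 2.2, 6.2]
gripper_width: 38.5
gripper_force: 20.0
```

```bash
python3 rd.py pics/d4.png
```

```text
moving tz [0.454 1.058 0.071] -0.821
held [0.429 1.026 0.042] 0.315 [-5.2  2.4  6.2]
held [0.456 0.977 0.041] 0.392 [-3.8  2.3  4.5]
[669.1 -80.  132.1] [-179.9    0.    54.6] q6 27.6 38.480193201110026 15.1833
col [63, 63, 63, 63, 60, 70, 70, 54, 33, 23, 22, 21, 25, 85, 122, 127, 130, 131, 127, 122]
```

The pad's image profile did not move between the last two steps, after moving steadily before, and the held torque changed sign. So the pad is tight and the clutch has begun to slip, by about 20° at most. One more step of about 24° should take it through one click.

Call:
send_rows(targets="0 0 0 0 0 4 30;0 0 0 0 0 8 30;0 0 0 0 0 12 30;0 0 0 0 0 16 30;0 0 0 0 0 20 30;0 0 0 0 0 24 30")

```text
time_s: 15.78
ee_pos: [669.0, -80.0, 132.2]
ee_rot: [-179.9, 0.1, 30.5]
force: [-5.1, 2.7, 5.7]
gripper_width: 38.8
gripper_force: 20.0
```

```bash
python3 rd.py pics/d5.png
```

```text
moving tz [0.563 1.028 0.118] -0.535
held [ 0.504  1.066 -0.007] 0.247 [-4.6  3.6  5.1]
held [ 0.567  1.069 -0.017] 0.309 [-4.8  2.7  5.1]
[669.  -80.  132.1] [-179.9    0.    30.6] q6 51.6 38.619607272144 15.8833
col [63, 63, 62, 62, 60, 69, 70, 54, 33, 22, 22, 21, 25, 85, 121, 126, 130, 130, 127, 122]
```

The pad stays put through another 24°, so the slip is about 42° (≈0.73 rad), one click. I'll let go and check.

Call:
send_rows(targets="0 0 0 0 0 0 35;0 0 0 0 0 0 60;0 0 0 0 0 0 80;0 0 0 0 0 0 100;0 0 0 0 0 0 100;0 0 0 0 0 0 100;0 0 -0.01 0 0 0 100;0 0 -0.03 0 0 0 100;0 0 -0.06 0 0 0 100;0 0 -0.09 0 0 0 100;0 0 -0.1 0 0 0 100;0 0 -0.1 0 0 0 100")

```text
time_s: 16.98
ee_pos: [671.6, -80.6, 236.4]
ee_rot: [179.7, -0.4, 30.5]
force: [-0.7, -0.5, -0.1]
gripper_width: 91.0
gripper_force: 0.0
```

Call:
send_rows(targets="0.02 0.02 -0.01 0 0 0 100;0.05 0.05 -0.02 0 0 0 100;0.08 0.08 -0.02 0 0 0 100;0.11 0.11 -0.02 0 0 0 100;0.14 0.14 -0.02 0 0 0 100;0.14 0.14 -0.02 0 0 0 100")

```text
time_s: 17.48
ee_pos: [864.0, -131.3, 245.7]
ee_rot: [-179.9, 0.2, 30.4]
force: [1.3, -1.0, -1.6]
gripper_width: 91.0
gripper_force: 0.0
```

```bash
python3 rd.py
python3 - <<'E'
from h import *
g=eyes.grab_frame("side"); f=eyes.grab_frame("top")
a=cv2.resize(g["image"][160:260,320:420],(400,400),interpolation=cv2.INTER_CUBIC)
b=cv2.resize(f["image"][130:200,325:395],(400,400),interpolation=cv2.INTER_CUBIC)
cv2.imwrite("pics/fin.png",np.hstack([a,b]))
E
```

```text
moving tz [-0.058  0.013 -0.01 ] 0.002
held [-0.05   0.27  -0.043] -0.014 [-3.   0.8 -1.5]
held [-0.038  0.111  0.007] -0.005 [ 0.2  0.1 -1.1]
[ 862.8 -130.9  244.9] [-179.8    0.3   30.4] q6 50.2 90.94184614244142 17.5833
col [63, 63, 62, 63, 60, 69, 70, 54, 33, 23, 22, 21, 25, 85, 121, 126, 130, 131, 127, 122]
```

View pics/fin.png

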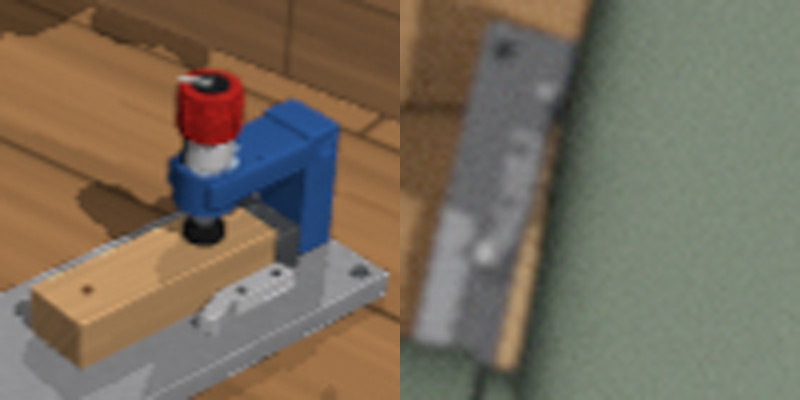

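Run:
```python
from h import *
g=eyes.grab_frame("side"); old=cv2.imread("pics/side0.png")
c=np.array([669,-80.3])
for n,im in(("start",old),("now",g["image"])):
    h=cv2.cvtColor(im,cv2.COLOR_BGR2HSV).astype(int); m=np.zeros(h.shape[:2],bool); m[174:188,360:386]=1
    m&=(h[...,1]<70)&(h[...,2]>110); v,u=np.nonzero(m)
    p=cast(g,np.c_[u,v],163)[:,:2]-c; d=p.mean(0); print(n,len(u),d,np.degrees(np.arctan2(d[1],d[0])))
s=env.state(); print(s["force"],np.abs(s["qvel"]).max())
```

```text
start 6 [ 4.95463224 -5.44183697] -47.68306160964461
now 8 [-2.5681665   9.41179386] 105.26256173229834
[-0.06124823 -0.52525041 -0.20584089] 0.728370251713494
```

```bash
python3 -c "
from workcell import env
print(env.job_done())"
```

```text
the job is handed in; nothing more can be done
None
```

I handed the job in with the rail pressed gently against the stop (about 7 N at most) and clamped by the pad, the clutch slipped by an estimated 0.7 rad (one click), and the arm clear of everything; the hand-in returned no verdict, and I turned the cap in one long grasp instead of several.

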